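Crank the bottle-drying lift up to its pointer

ROBOT

A 6-joint arm with a two-finger parallel gripper is mounted at the origin on the work surface. World frame = base frame: x ahead of the robot, y to its left, z up, the work surface at z = 0. Lengths are in m, angles in degrees, forces in N, time in s.
With the tool pointing down it reaches from about 0.3 to 0.75 m from the base axis. Payload 8.5 kg.
Tool frame: the origin (TCP) lies between the finger pads; the fingertips stand 17 mm ahead of it and the grasp point (between the pads) lies 2 mm behind it; z points along the fingers, y is the direction in which the jaws open and shut (so a half turn about z gives the same grasp; the last joint's range is limited). The gripper opens to 85 mm and grips with 20 to 120 N. Pads are 22 mm wide; open, the fingers measure 114 mm over their backs; the gripper's body (76 mm by 85 mm) begins 54 mm behind the grasp point. The pads swing forward as they close: fully open they stand 13 mm farther back than shut.
Start: joints at [50.747, 21.807, 74.336, -0, 83.858, -12.336], TCP at [0.249, 0.49, 0.248] pointing down, gripper open.
Joint ranges: [-178.18, 178.18], [-50.72, 133.34], [12.68, 142.11], [-81.47, 261.47], [9.98, 163.14], [-165.26, 165.26]. Speed limits (degrees/s): [136.94, 136.94, 180, 180, 180, 180].

INTERFACE

Orientations are given as a 3x3 rotation matrix whose columns are the frame's x, y, z axes.
In Python, from rig import readout, eyes, env gives the robot as it stands.
- The arm moves only by the tool arm_command, never from a script. Its argument "rows" is text: rows parted by semicolons, each of 7 numbers parted by spaces: the closure, from 0 (fully open) to 1 (shut), then the shift along the tool's x, y, z in mm, then the turn, a rotation vector about the tool's x, y, z in degrees. In form: grip dx dy dz rx ry rz; .... A call has 1 to 5 rows; each row shifts and turns the commanded pose from where the row before left it, along the tool's axes as they then stand; what a row does not reach is not made up. A row lasts 1/12 s, in which the tool goes at most 41.7 mm and 7.16 degrees, less where a joint would pass 70% of its speed; a pose out of reach is approached as far as the arm can. A call with a gripper value outside its range is refused whole. The fingers move at their own pace and stop on an object; "squeeze" is the grip in N (left out, the last holds). Time passes only in rows, so rows that do not move let the fingers close. It gives the time, the measured TCP pose, the force and the opening at its end, in the units of the state.
- readout.observe(): the state, without advancing time (a new reading comes with each control period).
- eyes.get_image(name): name is "scene" or "top" or "wrist"; returns the picture (420x560x3 uint8, red, green, blue); there is no depth.
- eyes.camera_model(name): a dict with "mtx" (3x3 intrinsics, pixels), "k1" (the pictures are not rectified: a ray, as slopes to the right and down, at radius r is drawn at 1 + k1 r^2 times it, then the intrinsics apply), "view" (4x4, takes a point from world to camera coordinates). Camera axes: x right, y up, looking along -z (the intrinsics and any distortion apply to the point x, -y, -z); pixel columns grow to the right and rows downward; lengths in m; the calibration is good to about 2 mm. A picture is of the moment at which its call begins: read the wrist's pose just before it. camera_model takes no time and is no camera call; for the wrist camera it gives the pose at the moment of the call.
- env.close_job(): hands the job in, once; it reports no verdict.
The state is a dict: "time_s": time; "q": joint angles; "qvel": joint speeds; "joint_efforts": joint torques, N m; "position": TCP position; "tool_rot": TCP orientation; "ft_force": force on the tool from outside, world axes, zero at the start; "wrist_torque": the same for the moment, N m; "grip_width": finger opening in m.
Only numpy, scipy, OpenCV 4.12 (cv2) and the standard library are available. Lean on these libraries where they do the work, as an engineer would, in place of code of your own. Each camera call takes 0.05 s, during which the arm holds its last target. There are 200 camera calls.

TASK

Take the crank out of the tray, fit its socket gently over the lift's flat-bladed shaft, feeling for the angle at which it drops fully home, and wind it clockwise until the plate under the drying rack is level with the red pointer. Work the lift only with the crank and never force it; leave the crank fully home on the shaft and everything else where it stands.

Things in the scene. Friction and masses are not known exactly. Their poses are not given: they have to be found in the camera images.
- lift: the lift, a screw jack fixed to the bar. Origin on the bar under its upright drive shaft's axis; z up. The round plate with the flower drying rack is at x +165 mm, the gauge post at x 165, y -85. Grey gearbox under the shaft 80 x 80 mm, 75 high; rack stems (155 mm above the bar, rising with the plate) keep 120 mm from the shaft axis. Only shaft and plate move
- lift_seat (a point): centre of the round steel seat on the gearbox, 77 mm above the bar, on the shaft axis; axes as the lift's, they do not turn with the shaft. The fitted crank's underside rests on it. Turning the shaft clockwise seen from above raises the plate 16 mm per turn; self-locking, it needs about 0.08 N m (1.5 N at the crank's knob)
- shaft_tip (a point): tip of the brass shaft, 29 mm above the seat (does not turn with it). From the seat up: a flat blade 16 x 9 mm for 18 mm, then a round centring tip 9 mm across to 23 mm, tapering to 4 mm at 29 mm. The blade may stand at any angle, different every time and not given: see or feel it
- crank_hub (a point): centre of the loose crank's steel hub, a 32 mm square block 62 mm tall, standing upright in the tray at the start; z up, +x along the arm to the knob. The slot in its underside, 22 mm long along x, 11.4 wide, 32 deep, passes the shaft's blade only within about 8 degrees of either of two opposite angles; else it rests on the blade, 18 mm above the seat
- crank_knob (a point): middle of the crank's upright lavender knob, a sleeve 18 mm in diameter, 40 mm tall (43 to 83 mm above the hub's underside), spinning freely on its pin; its axis is 65 mm from the hub's along the crank's +x; this point is 63 mm above the underside
- plate_edge (a point): point on the edge of the round cream plate (110 mm across) at its top surface, on the side of the gauge post; rises with the plate
- pointer_tip (a point): tip of the red pointer on the gauge post (3 mm thick, centre of thickness), 3 mm from the plate's edge; stiff on its post, its height differs every time, 18 to 38 mm above the plate's starting level
- bottle_a: short polypropylene bottle with a lavender collar, 60 mm wide, 100 mm tall; origin under its centre; stands in the tray
- bottle_b: short polypropylene bottle with a mint collar, 60 mm wide, 100 mm tall; origin under its centre; stands in the tray
- straw_cup: stainless straw cup with a mint lid and lavender straw, 70 mm wide, 130 mm tall; origin under its centre; stands in the tray
- nipple: lavender silicone bottle nipple, 48 mm wide, 42 mm tall, standing on the bar beside the lift; origin under its centre
- scoop: white measuring scoop, 40 mm wide cup, 28 mm tall, with a 50 mm handle, on the bar beside the lift; origin under the cup
- storage_box: mint plastic storage box with white lid and lavender lever lock, 104 x 64 x 56 mm, on the bar beyond the lift and tray; origin under its centre
- tray: white acrylic tray 300 x 280 mm, floor 4 mm thick, rim 18 mm high, fixed; origin under its centre; the crank and three bystanders stand in it
- crank: the whole loose crank; origin at the centre of the hub's underside, axes as at its hub; 185 g, its flat arm 14 mm wide, from 34 to 42 mm above the underside
Things that resemble listed ones, but are neither listed nor needed, are in the scene too. What is shaped like the crank but orange is not meant.

How it is judged:
By the outcome, as a careful person would: the job done as asked, in the order asked, and still so for the second after the job is handed in, with the robot touching nothing.
It also fails if it takes over 72 s, if anything falls off the work surface, if the arm or the gripper's body presses on something with over 40 N, if the wrist force passes 120 N, or if a joint passes its speed limit or range.

## Working session

There is one attempt and no reset: what is moved stays moved. The work goes in short steps, Python scripts to look and compute and a tool call to move; the robot and the scene stay as the last step left them, time stands still between calls to the robot, and variables do not carry over. Pictures are saved under pics/ and viewed, about 8 in all and at most 12, crops included, and the job is handed in when it is done.

Besides the shell and the picture viewer there is one more tool, called in YAML: its name, and indented under it one key for each argument. arm_command: Moves the arm, as the interface text tells. Its arguments: {"type":"object","properties":{"rows":{"type":"string"},"squeeze":{"type":"number"}},"required":["rows"]}

```bash
ls; mkdir -p pics; python3 - <<'E'
from rig import readout, eyes, env
import cv2,numpy as np
s=readout.observe();print(s)
for n in("scene","top"):
    im=eyes.get_image(n);cv2.imwrite(f"pics/{n}0.png",im[:,:,::-1])
    m=eyes.camera_model(n);print(n,m)
a=cv2.imread("pics/scene0.png");b=cv2.imread("pics/top0.png")
E
```

```text
pics
{'time_s': 0.0, 'q': array([ 5.07471367e+01,  2.18426891e+01,  7.43835755e+01,  1.02127696e-04,
        8.38575299e+01, -1.23356647e+01]), 'qvel': array([ 0.04430296,  0.01836596, -0.02024362,  0.03061541, -0.01921154,
        0.06041897]), 'joint_efforts': array([ 4.87647776e-04, -4.48454118e+01, -2.31286705e+01, -1.99832621e-04,
        4.65754070e-03, -2.33508717e-05]), 'position': array([0.24882194, 0.49021156, 0.24770277]), 'tool_rot': array([[-8.91661449e-01,  4.52701891e-01, -9.26753141e-04],
       [ 4.52702731e-01,  8.91660786e-01, -1.13137264e-03],
       [ 3.14174901e-04, -1.42834504e-03, -9.99998931e-01]]), 'ft_force': array([-0.50187473,  0.12429804, -0.64745696]), 'wrist_torque': array([-0.01318023,  0.04213479,  0.02100258]), 'grip_width': 0.08522849221569312}
scene {'mtx': array([[393.25483297,   0.        , 280.51646826],
       [  0.        , 393.25483297, 209.64924361],
       [  0.        ,   0.        ,   1.        ]]), 'k1': -0.07581642286511539, 'view': array([[-0.22459065,  0.97436547,  0.01307538,  0.18506287],
       [-0.73928789, -0.17911634,  0.64913077,  0.38730328],
       [ 0.63483262,  0.13612223,  0.76056445, -1.33205753],
       [ 0.        ,  0.        ,  0.        ,  1.        ]])}
top {'mtx': array([[478.7972301 ,   0.        , 281.80358602],
       [  0.        , 478.7972301 , 208.81884822],
       [  0.        ,   0.        ,   1.        ]]), 'k1': 0.056460170755176425, 'view': array([[ 0.02324518, -0.99962922, -0.01418061, -0.04723555],
       [ 0.99663448,  0.02205555,  0.07895099, -0.60776864],
       [-0.07860895, -0.01596811,  0.99677763, -1.09661892],
       [ 0.        ,  0.        ,  0.        ,  1.        ]])}
```

View pics/scene0.png

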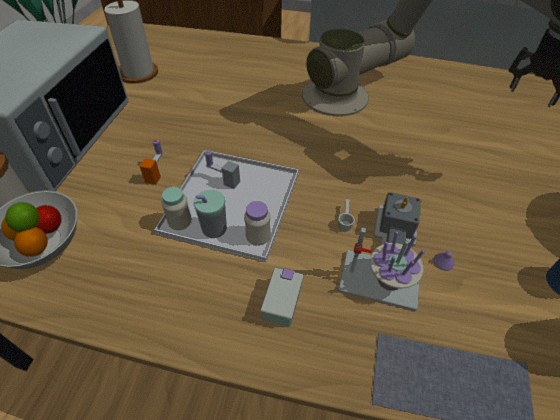

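View pics/top0.png

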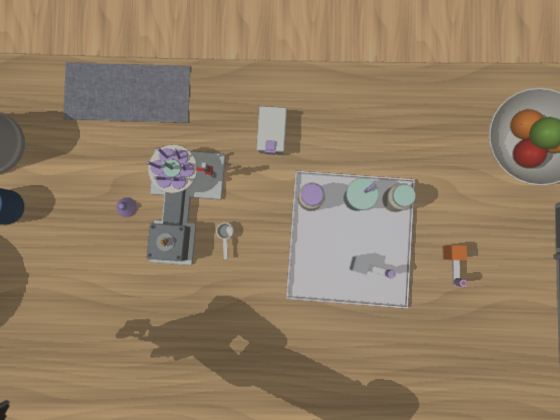

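The real crank (steel-grey hub) is at top-view (362,264) with its lavender knob at (390,273). The look-alike is the orange crank at (459,253), which isn't meant. The shaft is at about (166,241). Next, a close crop of both.

```bash
cat > h.py <<'E'
import numpy as np,cv2
from rig import readout,eyes,env
def ray(n,u,v,m=None):
    m=m or eyes.camera_model(n);K=m["mtx"];d=np.array([(u-K[0,2])/K[0,0],(v-K[1,2])/K[1,1]])
    s=d.copy()
    for _ in range(20): s=d/(1+m["k1"]*(s@s))
    V=m["view"];R=V[:3,:3];o=-R.T@V[:3,3]
    return o,R.T@np.array([s[0],-s[1],-1])
def at(n,u,v,z,m=None):
    o,d=ray(n,u,v,m);return o+d*(z-o[2])/d[2]
def proj(n,p,m=None):
    m=m or eyes.camera_model(n);c=m["view"]@np.r_[p,1];s=np.array([c[0],-c[1]])/-c[2]
    s=s*(1+m["k1"]*(s@s));return m["mtx"][:2,:2]@s+m["mtx"][:2,2]
def tri(*obs):
    A=np.zeros((3,3));b=np.zeros(3)
    for n,u,v in obs:
        o,d=ray(n,u,v);d/=np.linalg.norm(d);P=np.eye(3)-d@d.T if 0 else np.eye(3)-np.outer(d,d);A+=P;b+=P@o
    return np.linalg.solve(A,b)
def shot(n,name,box=None,f=1):
    im=eyes.get_image(n)[:,:,::-1]
    cv2.imwrite("pics/raw_"+name,im)
    if box: im=im[box[1]:box[3],box[0]:box[2]]
    cv2.imwrite("pics/"+name,cv2.resize(im,None,fx=f,fy=f,interpolation=cv2.INTER_CUBIC))
E
python3 - <<'E'
import cv2,numpy as np
b=cv2.imread("pics/top0.png");a=cv2.imread("pics/scene0.png")
c=lambda i,x,y:cv2.resize(i[y:y+50,x:x+66],(396,300),interpolation=cv2.INTER_CUBIC)
cv2.imwrite("pics/c1.png",np.vstack([np.hstack([c(b,343,242),c(b,133,216)]),np.hstack([c(a,190,145),c(a,368,188)])]))
E
```

```text
(no output)
```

View pics/c1.png

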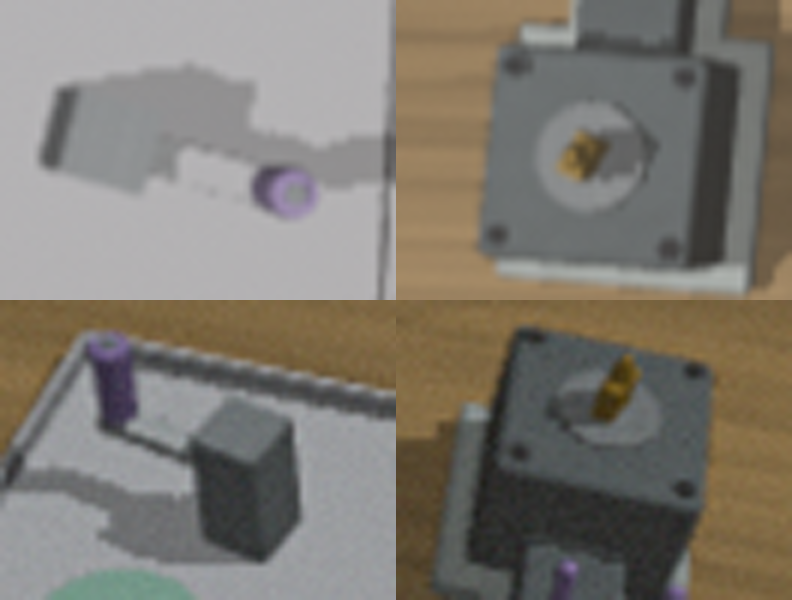

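The top crop confirms the grey-hub crank, with hub top about (361.3,265) and knob top about (392,274.2). The brass blade is on the seat at about (165.8,242.2), with its long direction running diagonally.

```bash
python3 - <<'E'
from h import *
np.set_printoptions(precision=4,suppress=True)
h=at("top",361.3,265,.066);k=at("top",392,274.2,.087)
print("hub",h,at("scene",230.5,166.7,.066),tri(("top",361.3,265),("scene",230.5,166.7)))
print("knob",k,at("scene",208.3,152.2,.087),np.linalg.norm((k-h)[:2]),np.degrees(np.arctan2(*(k-h)[1::-1])))
print("seat",at("top",165.8,242.2,.077),at("scene",403.2,205.5,.077),tri(("top",165.8,242.2),("scene",403.2,205.5)))
print("tip",at("top",163.7,241.8,.106),at("scene",406.7,197.7,.106))
# gearbox top corners (top view crop)
for u,v in((516,65),(684,78),(497,233),(669,247)):print(at("top",133+(u-396)/6,216+v/6,.075))
print("plate",at("top",173,169,.09),at("scene",397,266,.09))
print("bottle",at("top",311,196,.1),"cup",at("top",362,195,.13))
E
```

```text
hub [ 0.4842 -0.2135  0.066 ] [ 0.4843 -0.2104  0.066 ] [ 0.4838 -0.2122  0.0653]
knob [ 0.4668 -0.2766  0.087 ] [ 0.4669 -0.274   0.087 ] 0.06546729783864948 -105.35535021681649
seat [0.5246 0.221  0.077 ] [0.5243 0.2235 0.077 ] [0.5246 0.2223 0.077 ]
tip [0.5253 0.2181 0.106 ] [0.5259 0.2243 0.106 ]
[0.5581 0.2514 0.075 ]
[0.5546 0.189  0.075 ]
[0.496  0.2555 0.075 ]
[0.4922 0.192  0.075 ]
plate [0.6866 0.2086 0.09  ] [0.7052 0.2127 0.09  ]
bottle [ 0.6321 -0.0977  0.1   ] cup [ 0.6333 -0.2039  0.13  ]
```

```bash
cat >> h.py <<'E'
from scipy.spatial.transform import Rotation as Ro
def plan(p,yaw,T=None,Rm=None):
    """tool-frame shift (mm) and z turn (deg) from pose to target position p, tool down, y axis at yaw; total"""
    s=readout.observe();T=s["position"] if T is None else np.array(T)
    Rm=s["tool_rot"] if Rm is None else Rm
    y=np.radians(yaw);Y=np.array([np.cos(y),np.sin(y),0]);Z=np.array([0,0,-1.]);Rt=np.c_[np.cross(Y,Z),Y,Z]
    print("shift mm",(Rm.T@(np.array(p)-T)*1e3).round(1),"rotvec",np.degrees(Ro.from_matrix(Rm.T@Rt).as_rotvec()).round(2))
def st():
    s=readout.observe();R=s["tool_rot"];print("t",round(s["time_s"],2),"p",s["position"].round(4),"yaw",np.degrees(np.arctan2(R[1,1],R[0,1])).round(2),"z",R[:,2].round(4),"F",s["ft_force"].round(2),"M",s["wrist_torque"].round(3),"w",round(s["grip_width"],4),"j6",s["q"][5].round(1))
E
python3 - <<'E'
from h import *
np.set_printoptions(precision=4,suppress=True)
m=eyes.camera_model("wrist");V=m["view"];R=V[:3,:3];s=readout.observe()
print(m["mtx"],m["k1"]);print("cam pos in tool",s["tool_rot"].T@(-R.T@V[:3,3]-s["position"]),"look",s["tool_rot"].T@(-R.T[:,2]))
plan([.5246,.222,.27],63.0)
E
```

```text
[[346.9722   0.     279.9606]
 [  0.     346.9722 202.6433]
 [  0.       0.       1.    ]] -0.08994019753734613
cam pos in tool [ 0.0663 -0.0006 -0.1256] look [-0.2649 -0.0002  0.9643]
shift mm [-367.3 -114.3  -22.2] rotvec [-0.07 -0.02  0.08]
```

arm_command:
  rows: "0 -36.7 -11.4 -2.2 0 0 0;0 -36.7 -11.4 -2.2 0 0 0;0 -36.7 -11.4 -2.2 0 0 0;0 -36.7 -11.4 -2.2 0 0 0;0 -36.7 -11.4 -2.2 0 0 0"

```text
time_s: 0.52
position: [0.3876, 0.355, 0.2592]
tool_rot: [[-0.892, 0.452, -0.001], [0.452, 0.892, -0.0], [0.0, -0.001, -1.0]]
ft_force: [1.2, 0.9, -0.1]
grip_width: 0.0856
```

arm_command:
  rows: "0 -36.7 -11.4 -2.2 0 0 0;0 -36.7 -11.4 -2.2 0 0 0;0 -36.7 -11.4 -2.2 0 0 0;0 -36.7 -11.4 -2.2 0 0 0;0 -36.7 -11.4 -2.2 0 0 0"

```text
time_s: 0.93
position: [0.5256, 0.221, 0.2701]
tool_rot: [[-0.892, 0.453, -0.001], [0.453, 0.892, -0.0], [0.001, -0.0, -1.0]]
ft_force: [-0.2, 1.2, -0.4]
grip_width: 0.0857
```

arm_command:
  rows: "0 0 0 0 0 0 0;0 0 0 0 0 0 0"

```text
time_s: 1.1
position: [0.5255, 0.2212, 0.2695]
tool_rot: [[-0.89, 0.455, -0.001], [0.455, 0.89, -0.0], [0.001, -0.001, -1.0]]
ft_force: [0.1, 0.2, 0.8]
grip_width: 0.0856
```

```bash
python3 - <<'E'
from h import *
st();m=eyes.camera_model("wrist");print([proj("wrist",[.5246,.222,z],m).round() for z in(.077,.106)])
shot("wrist","w1.png",None,1.4)
import pickle;pickle.dump(m,open("m1.pkl","wb"))
E
```

```text
t 1.1 p [0.5255 0.2212 0.2695] yaw 62.91 z [-1.3e-03 -2.0e-04 -1.0e+00] F [0.13 0.2  0.75] M [ 0.013  0.067 -0.016] w 0.0856 j6 -52.0
[array([281., 180.]), array([281., 187.])]
```

View pics/w1.png

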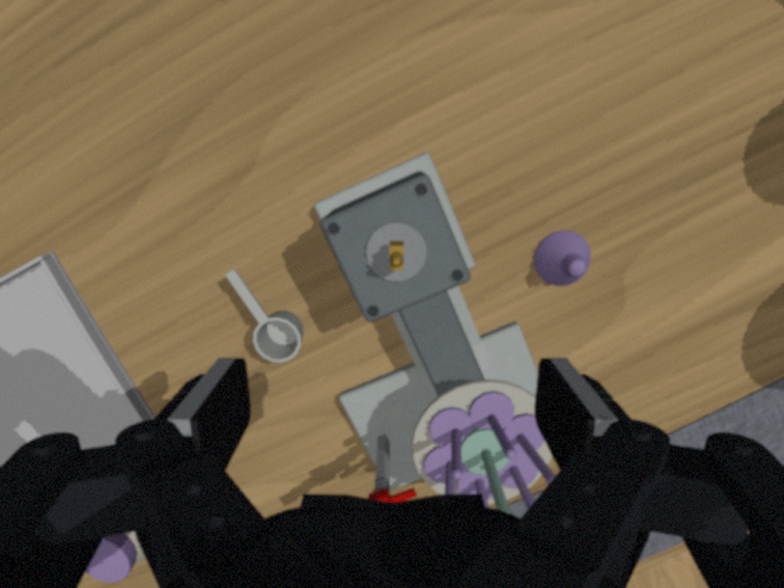

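```bash
python3 - <<'E'
import cv2
i=cv2.imread("pics/raw_w1.png")[160:205,255:315]
cv2.imwrite("pics/w1c.png",cv2.resize(i,None,fx=13,fy=13,interpolation=cv2.INTER_CUBIC))
E
```

```text
(no output)
```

View pics/w1c.png

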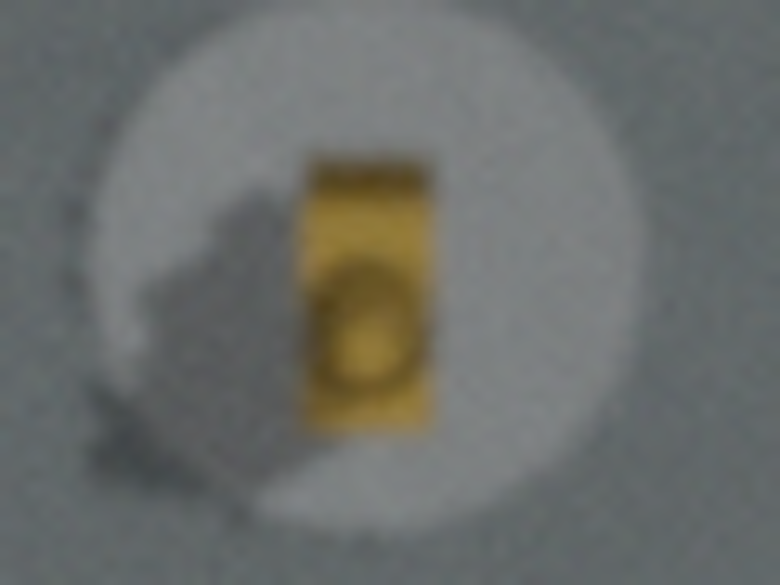

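```bash
python3 - <<'E'
from h import *
import pickle;m=pickle.load(open("m1.pkl","rb"))
np.set_printoptions(precision=4,suppress=True)
print("seat",at("wrist",282.7,179.7,.077,m),"blade",at("wrist",283,183.4,.095,m))
a=at("wrist",255+303/13,160+200/13,.095,m);b=at("wrist",255+303/13,160+430/13,.095,m);print("blade ang",np.degrees(np.arctan2(*(a-b)[1::-1])),np.linalg.norm(a-b))
plan([.484,-.212,.20],-15.4)
E
```

```text
seat [0.5252 0.2234 0.077 ] blade [0.525  0.2237 0.095 ]
blade ang 152.79361116034252 0.016000757851986177
shift mm [-161.  -405.4   69.8] rotvec [-0.08 -0.04 78.42]
```

arm_command:
  rows: "0 -14.6 -36.9 6.3 0 0 0;0 -14.6 -36.9 6.3 0 0 0;0 -14.6 -36.9 6.3 0 0 0;0 -14.6 -36.9 6.3 0 0 0;0 -14.6 -36.9 6.3 0 0 0"

```text
time_s: 1.57
position: [0.5049, 0.025, 0.2387]
tool_rot: [[-0.893, 0.45, -0.0], [0.45, 0.893, 0.0], [0.0, 0.0, -1.0]]
ft_force: [0.6, -0.0, 0.2]
grip_width: 0.0855
```

arm_command:
  rows: "0 -14.6 -36.9 6.3 0 0 0;0 -14.6 -36.9 6.3 0 0 0;0 -14.6 -36.9 6.3 0 0 0;0 -14.6 -36.9 6.3 0 0 0;0 -14.6 -36.9 6.3 0 0 0"

```text
time_s: 1.98
position: [0.4871, -0.1727, 0.2072]
tool_rot: [[-0.893, 0.451, 0.0], [0.451, 0.893, 0.0], [0.0, 0.0, -1.0]]
ft_force: [0.7, 0.0, 0.6]
grip_width: 0.0857
```

arm_command:
  rows: "0 -14.6 -36.9 6.3 0 0 0;0 0 0 0 0 0 7.13;0 0 0 0 0 0 7.13;0 0 0 0 0 0 7.13;0 0 0 0 0 0 7.13"

```text
time_s: 2.4
position: [0.484, -0.2106, 0.201]
tool_rot: [[-0.563, 0.826, -0.0], [0.826, 0.563, 0.001], [0.001, 0.0, -1.0]]
ft_force: [0.6, -0.1, -0.1]
grip_width: 0.0856
```

arm_command:
  rows: "0 0 0 0 0 0 7.13;0 0 0 0 0 0 7.13;0 0 0 0 0 0 7.13;0 0 0 0 0 0 7.13;0 0 0 0 0 0 7.13"

```text
time_s: 2.82
position: [0.4841, -0.2103, 0.2011]
tool_rot: [[0.023, 1.0, -0.0], [1.0, -0.023, 0.0], [0.0, -0.0, -1.0]]
ft_force: [0.8, -0.1, 0.2]
grip_width: 0.0855
```

arm_command:
  rows: "0 0 0 0 0 0 7.13;0 0 0 0 0 0 7.13;0 0 0 0 0 0 0;0 0 0 0 0 0 0"

```text
time_s: 3.15
position: [0.4842, -0.2108, 0.2011]
tool_rot: [[0.259, 0.966, -0.0], [0.966, -0.259, 0.0], [0.0, -0.0, -1.0]]
ft_force: [-0.2, -0.6, 1.0]
grip_width: 0.0857
```

```bash
python3 - <<'E'
from h import *
st();m=eyes.camera_model("wrist");print([proj("wrist",p,m).round() for p in([.484,-.212,.066],[.467,-.2755,.087])])
im=eyes.get_image("wrist")[:,:,::-1];cv2.imwrite("pics/raw_w2.png",im)
import pickle;pickle.dump(m,open("m2.pkl","wb"))
u,v=proj("wrist",[.48,-.228,.066],m).astype(int)
x=max(0,min(u-90,380));y=max(0,min(v-68,420-135));print(x,y)
cv2.imwrite("pics/w2.png",cv2.resize(im[y:y+135,x:x+180],None,fx=4.4,fy=4.4,interpolation=cv2.INTER_CUBIC))
E
```

```text
t 3.15 p [ 0.4842 -0.2108  0.2011] yaw -15.04 z [-1.e-04  2.e-04 -1.e+00] F [-0.22 -0.63  0.97] M [ 0.033 -0.028 -0.064] w 0.0857 j6 -21.4
[array([279., 198.]), array([280., 287.])]
189 149
```

View pics/w2.png

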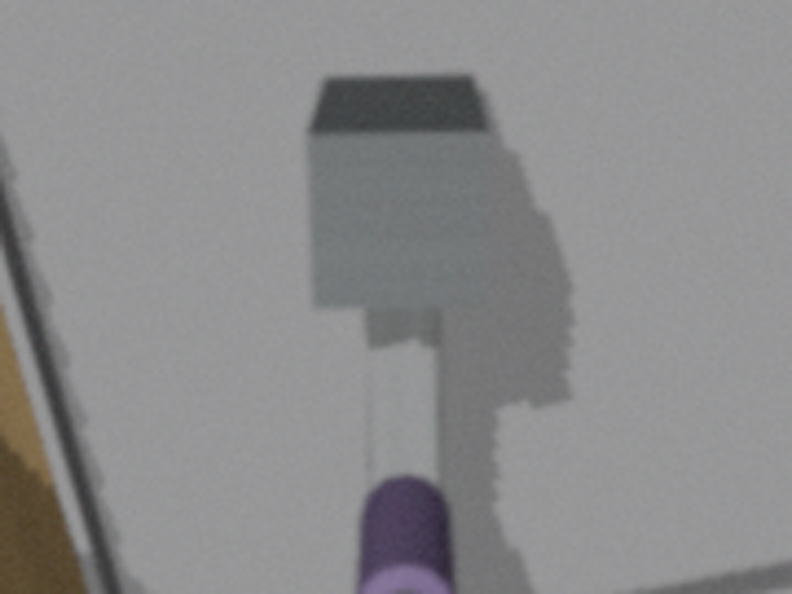

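```bash
python3 - <<'E'
from h import *
import pickle;m=pickle.load(open("m2.pkl","rb"))
h=at("wrist",279.6,198.7,.066,m);k=at("wrist",281,149+592/4.4,.087,m);print(h,k,np.degrees(np.arctan2(*(k-h)[1::-1])),np.linalg.norm((k-h)[:2]))
plan([h[0],h[1],.051],-15.2)
E
```

```text
[ 0.48384134 -0.21288999  0.066     ] [ 0.46875213 -0.27299628  0.087     ] -104.0924285080302 0.06197136680872419
shift mm [ -1.9   0.2 150.1] rotvec [-0.   -0.01  0.16]
```

arm_command:
  rows: "0 -1.9 0.2 38 0 0 0;0 0 0 38 0 0 0;0 0 0 36 0 0 0;0 0 0 25 0 0 0;0 0 0 14 0 0 0"

```text
time_s: 3.62
position: [0.4827, -0.2127, 0.0471]
tool_rot: [[0.261, 0.965, -0.004], [0.965, -0.261, 0.003], [0.002, -0.004, -1.0]]
ft_force: [-0.5, -0.5, 1.2]
grip_width: 0.0855
```

arm_command:
  rows: "0 0 0 0 0 0 0;0.7 0 0 0 0 0 0;0.7 0 0 0 0 0 0;0.7 0 0 0 0 0 0;0.7 0 0 0 0 0 0"
  squeeze: 50

```text
time_s: 4.03
position: [0.4842, -0.2141, 0.0512]
tool_rot: [[0.264, 0.965, 0.002], [0.965, -0.264, -0.001], [-0.001, 0.002, -1.0]]
ft_force: [-0.1, 0.8, -0.8]
grip_width: 0.0388
```

arm_command:
  rows: "0.8 0 0 0 0 0 0;0.8 0 0 0 0 0 0;0.8 0 0 0 0 0 0;0.8 0 0 0 0 0 0;0.8 0 0 0 0 0 0"

```text
time_s: 4.45
position: [0.4841, -0.2141, 0.0511]
tool_rot: [[0.264, 0.964, 0.001], [0.964, -0.264, -0.001], [-0.001, 0.002, -1.0]]
ft_force: [-1.2, 1.1, 5.9]
grip_width: 0.0314
```

```bash
python3 - <<'E'
from h import *
st()
E
```

```text
t 4.45 p [ 0.4841 -0.2141  0.0511] yaw -15.33 z [ 0.0015 -0.001  -1.    ] F [-1.16  1.11  5.92] M [0.107 0.093 0.013] w 0.0314 j6 -21.4
```

arm_command:
  rows: "0.8 0 0 -8 0 0 0;0.8 0 0 -25 0 0 0;0.8 0 0 -40 0 0 0;0.8 0 0 -40 0 0 0;0.8 0 0 -36 0 0 0"

```text
time_s: 4.87
position: [0.4834, -0.2136, 0.2019]
tool_rot: [[0.264, 0.964, 0.001], [0.964, -0.264, -0.0], [-0.0, 0.001, -1.0]]
ft_force: [1.1, -0.5, -2.2]
grip_width: 0.0316
```

```bash
python3 - <<'E'
from h import *
st();plan([.5261,.2230,.20],62.8)
E
```

```text
t 4.87 p [ 0.4834 -0.2136  0.2019] yaw -15.34 z [ 6.e-04 -4.e-04 -1.e+00] F [ 1.08 -0.5  -2.22] M [-0.086 -0.069 -0.   ] w 0.0316 j6 -21.4
shift mm [432.4 -74.3   1.7] rotvec [ 2.000e-02  4.000e-02 -7.814e+01]
```

arm_command:
  rows: "0.8 20 -3.4 0 0 0 0;0.8 36 -6.2 0 0 0 0;0.8 40 -6.9 0 0 0 0;0.8 40 -6.9 0 0 0 0;0.8 40 -6.9 0 0 0 0"

```text
time_s: 5.28
position: [0.5006, -0.0344, 0.1996]
tool_rot: [[0.265, 0.964, 0.0], [0.964, -0.265, 0.0], [0.0, 0.0, -1.0]]
ft_force: [1.4, -0.3, -2.1]
grip_width: 0.0311
```

arm_command:
  rows: "0.8 40 -6.9 0 0 0 0;0.8 40 -6.9 0 0 0 0;0.8 40 -6.9 0 0 0 0;0.8 40 -6.9 0 0 0 0;0.8 40 -6.9 0 0 0 0"

```text
time_s: 5.7
position: [0.5202, 0.1679, 0.1996]
tool_rot: [[0.264, 0.964, 0.0], [0.964, -0.264, -0.0], [-0.0, 0.0, -1.0]]
ft_force: [1.6, -1.5, -2.4]
grip_width: 0.0315
```

arm_command:
  rows: "0.8 36 -6.2 0 0 0 0;0.8 20.4 -3.4 0 0 0 0;0.8 0 0 0 0 0 -7.1;0.8 0 0 0 0 0 -7.1;0.8 0 0 0 0 0 -7.1"

```text
time_s: 6.12
position: [0.526, 0.2233, 0.1993]
tool_rot: [[-0.111, 0.994, -0.0], [0.994, 0.111, -0.0], [-0.0, -0.0, -1.0]]
ft_force: [-0.7, -0.5, -1.6]
grip_width: 0.0315
```

arm_command:
  rows: "0.8 0 0 0 0 0 -7.1;0.8 0 0 0 0 0 -7.1;0.8 0 0 0 0 0 -7.1;0.8 0 0 0 0 0 -7.1;0.8 0 0 0 0 0 -7.1"

```text
time_s: 6.53
position: [0.5261, 0.2227, 0.1994]
tool_rot: [[-0.667, 0.745, -0.0], [0.745, 0.667, -0.0], [0.0, -0.0, -1.0]]
ft_force: [0.4, -0.1, -2.6]
grip_width: 0.0313
```

arm_command:
  rows: "0.8 0 0 0 0 0 -7.1;0.8 0 0 0 0 0 -7.1;0.8 0 0 0 0 0 -7.1;0.8 0 0 0 0 0 0;0.8 0 0 0 0 0 0"

```text
time_s: 6.95
position: [0.5262, 0.2227, 0.1993]
tool_rot: [[-0.887, 0.461, -0.0], [0.461, 0.887, -0.0], [0.0, -0.0, -1.0]]
ft_force: [0.1, 0.3, -2.4]
grip_width: 0.0316
```

```bash
python3 - <<'E'
from h import *
st();plan([.5261,.2230,.20],62.8)
import pickle
m=eyes.camera_model("wrist");pickle.dump(m,open("m3.pkl","wb"));w=eyes.get_image("wrist")[:,:,::-1]
a=eyes.get_image("top")[:,:,::-1];b=eyes.get_image("scene")[:,:,::-1]
for n,i in(("w",w),("t",a),("s",b)):cv2.imwrite(f"pics/raw_3{n}.png",i)
p=readout.observe()["position"];print(proj("wrist",p+[0,0,.015],m))
f=lambda i,x,y,w_,h_,W,H:cv2.resize(i[y:y+h_,x:x+w_],(W,H),interpolation=cv2.INTER_CUBIC)
u,v=proj("wrist",p+[0,0,.015],m).astype(int);v=min(v,350);u2,v2=proj("scene",[.525,.2235,.13]).astype(int)
print(u-100,v-80,u2-60,v2-45)
cv2.imwrite("pics/p3.png",np.hstack([f(w,u-60,v-80,120,160,400,533),f(b,u2-45,v2-60,90,120,400,533)]))
E
```

```text
t 6.95 p [0.5262 0.2227 0.1993] yaw 62.54 z [-2.e-04 -0.e+00 -1.e+00] F [ 0.07  0.29 -2.37] M [-0.032  0.005 -0.042] w 0.0316 j6 -51.5
shift mm [ 0.2  0.2 -0.7] rotvec [-0.01 -0.01 -0.26]
[281.82886257 298.59450049]
181 218 349 145
```

View pics/p3.png

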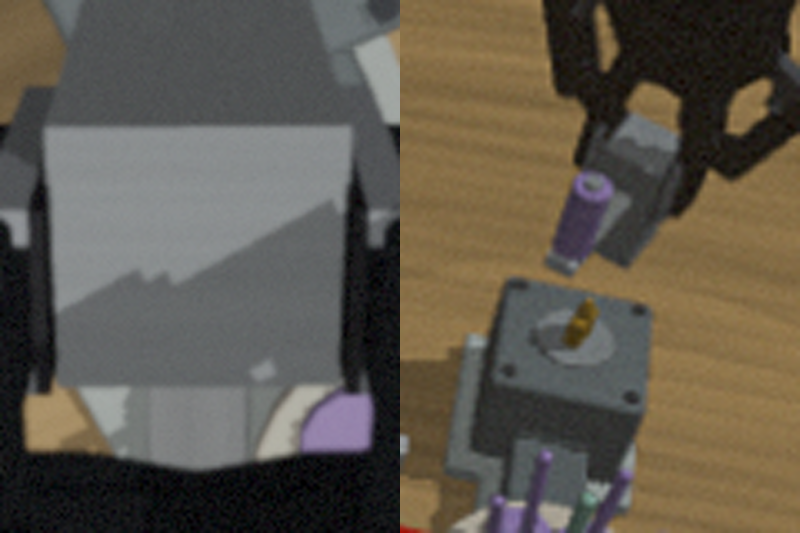

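```bash
python3 - <<'E'
from h import *
import pickle;m=pickle.load(open("m3.pkl","rb"))
z=readout.observe()["position"][2]-.0471+.062
P=np.array([at("wrist",221+x/3.333,218+y/3.333,z,m) for x,y in((45,126),(352,126),(342,386),(57,386))])
s=readout.observe();c=P.mean(0);print(c,np.linalg.norm(P[0]-P[1]),np.linalg.norm(P[1]-P[2]),"hub in tool",s["tool_rot"].T@(c-s["position"])*1e3)
plan(s["position"]+np.array([.5251,.2235,z])-c,62.8)
E
```

```text
[0.52549567 0.22274567 0.21405534] 0.03199221480234609 0.03199397724665542 hub in tool [  0.75699945  -0.40089002 -14.89997527]
shift mm [0.7 0.5 0. ] rotvec [-0.  -0.  -0.2]
```

arm_command:
  rows: "0.8 0.7 0.5 15 0 0 0;0.8 0 0 18 0 0 0;0.8 0 0 9 0 0 0;0.8 0 0 3 0 0 0;0.8 0 0 0 0 0 0"

```text
time_s: 7.52
position: [0.5259, 0.2235, 0.1536]
tool_rot: [[-0.889, 0.459, -0.001], [0.459, 0.889, -0.0], [0.001, -0.001, -1.0]]
ft_force: [0.2, -0.5, -1.4]
grip_width: 0.0308
```

arm_command:
  rows: "0.8 0 0 2 0 0 0;0.8 0 0 2 0 0 0;0.8 0 0 2 0 0 0;0.8 0 0 2 0 0 0;0.8 0 0 0 0 0 0"

```text
time_s: 7.93
position: [0.526, 0.2235, 0.1458]
tool_rot: [[-0.889, 0.458, -0.0], [0.458, 0.889, -0.0], [0.0, -0.0, -1.0]]
ft_force: [0.0, 0.6, -2.3]
grip_width: 0.0315
```

Round tip is inside the slot with no contact force. Next, the blade entry in small steps.

arm_command:
  rows: "0.8 0 0 1.5 0 0 0;0.8 0 0 1.5 0 0 0;0.8 0 0 1.5 0 0 0;0.8 0 0 1 0 0 0;0.8 0 0 0 0 0 0"

```text
time_s: 8.35
position: [0.526, 0.2235, 0.1403]
tool_rot: [[-0.889, 0.458, -0.0], [0.458, 0.889, -0.0], [0.0, -0.0, -1.0]]
ft_force: [0.6, 0.4, -2.6]
grip_width: 0.0312
```

arm_command:
  rows: "0.8 0 0 1.5 0 0 0;0.8 0 0 1.5 0 0 0;0.8 0 0 1.5 0 0 0;0.8 0 0 0.5 0 0 0;0.8 0 0 0 0 0 0"

```text
time_s: 8.77
position: [0.526, 0.2235, 0.1353]
tool_rot: [[-0.889, 0.458, -0.0], [0.458, 0.889, -0.0], [0.0, -0.0, -1.0]]
ft_force: [-0.5, -0.4, -2.2]
grip_width: 0.0312
```

The blade is inside the slot. Lowering towards the seat.

arm_command:
  rows: "0.8 0 0 2 0 0 0;0.8 0 0 2 0 0 0;0.8 0 0 2 0 0 0;0.8 0 0 2 0 0 0;0.8 0 0 0 0 0 0"

```text
time_s: 9.18
position: [0.5259, 0.2235, 0.127]
tool_rot: [[-0.889, 0.458, -0.001], [0.458, 0.889, -0.0], [0.001, -0.001, -1.0]]
ft_force: [0.1, 0.7, -2.0]
grip_width: 0.0315
```

arm_command:
  rows: "0.8 0 0 1 0 0 0;0.8 0 0 1 0 0 0;0.8 0 0 0.5 0 0 0;0.8 0 0 0 0 0 0"

```text
time_s: 9.52
position: [0.526, 0.2235, 0.1249]
tool_rot: [[-0.889, 0.458, -0.0], [0.458, 0.889, -0.0], [0.0, -0.0, -1.0]]
ft_force: [0.1, -0.3, -2.5]
grip_width: 0.0313
```

arm_command:
  rows: "0.8 0 0 0.5 0 0 0;0.8 0 0 0.4 0 0 0;0.8 0 0 0 0 0 0;0.8 0 0 0 0 0 0"

```text
time_s: 9.85
position: [0.5261, 0.2235, 0.1242]
tool_rot: [[-0.889, 0.458, 0.0], [0.458, 0.889, 0.0], [-0.0, 0.0, -1.0]]
ft_force: [-0.2, -0.9, -0.9]
grip_width: 0.0313
```

arm_command:
  rows: "0.8 0 0 0.4 0 0 0;0.8 0 0 0 0 0 0;0.8 0 0 0 0 0 0"

```text
time_s: 10.1
position: [0.5261, 0.2235, 0.1241]
tool_rot: [[-0.889, 0.458, 0.0], [0.458, 0.889, 0.0], [-0.0, 0.0, -1.0]]
ft_force: [-1.9, -0.7, 4.0]
grip_width: 0.0314
```

arm_command:
  rows: "0.5 0 0 0 0 0 0;0.5 0 0 0 0 0 0;0.5 0 0 0 0 0 0;0.5 0 0 0 0 0 0"

```text
time_s: 10.43
position: [0.5261, 0.2235, 0.1236]
tool_rot: [[-0.889, 0.458, 0.0], [0.458, 0.889, 0.0], [-0.0, 0.0, -1.0]]
ft_force: [0.8, 0.2, 0.4]
grip_width: 0.0427
```

arm_command:
  rows: "0.5 0 0 -20 0 0 0;0.5 0 0 -25 0 0 0;0.5 0 0 -30 0 0 0;0.5 -20 -0.4 0 0 0 0;0.5 -24 0 0 0 0 0"

```text
time_s: 10.85
position: [0.5653, 0.2036, 0.2011]
tool_rot: [[-0.89, 0.456, 0.004], [0.456, 0.89, 0.001], [-0.003, 0.002, -1.0]]
ft_force: [0.7, -0.7, -0.1]
grip_width: 0.0427
```

arm_command:
  rows: "0.5 -20.2 0 0 0 0 0;0.5 0 0 0 0 0 0"

```text
time_s: 11.02
position: [0.5854, 0.192, 0.1983]
tool_rot: [[-0.888, 0.46, 0.001], [0.46, 0.888, -0.0], [-0.001, 0.0, -1.0]]
ft_force: [-0.4, 0.3, -0.9]
grip_width: 0.0426
```

```bash
python3 - <<'E'
from h import *
import pickle
st();s=readout.observe();print([proj("scene",p).round(1) for p in([.69,.212,.09],[.52,.2235,.139])])
m=eyes.camera_model("wrist");pickle.dump(m,open("m4.pkl","wb"));w=eyes.get_image("wrist")[:,:,::-1]
b=eyes.get_image("scene")[:,:,::-1]
cv2.imwrite("pics/raw_4w.png",w);cv2.imwrite("pics/raw_4s.png",b)
f=lambda i,x,y,w_,h_,W,H:cv2.resize(i[y:y+h_,x:x+w_],(W,H),interpolation=cv2.INTER_CUBIC)
cv2.imwrite("pics/p4.png",np.hstack([f(w,140,60,280,360,400,514),f(b,340,185,100,128,400,514)]))
E
```

```text
t 11.02 p [0.5854 0.192  0.1983] yaw 62.62 z [ 1.2e-03 -4.0e-04 -1.0e+00] F [-0.44  0.29 -0.87] M [ 0.006 -0.052  0.018] w 0.0426 j6 -55.4
[array([397. , 259.8]), array([410.1, 185.8])]
```

View pics/p4.png

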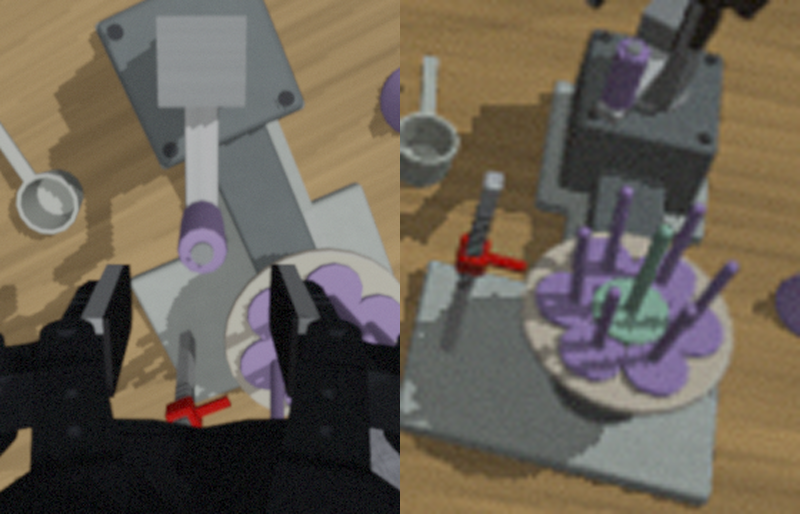

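```bash
cat >> h.py <<'E'
from scipy.optimize import minimize_scalar
def zfit(n,u,v,xy,m=None):
    r=minimize_scalar(lambda z:np.sum((proj(n,[*xy,z],m)-[u,v])**2),bounds=(0,.25),method="bounded");return r.x,r.fun**.5
E
python3 - <<'E'
from h import *
import pickle;m=pickle.load(open("m4.pkl","rb"))
k=at("wrist",140+203/1.4286,60+250/1.4286,.160,m);h=at("wrist",140+201.5/1.4286,60+61.5/1.4286,.139,m)
print("knob",k,"hub",h,np.degrees(np.arctan2(*(k-h)[1::-1])),np.linalg.norm((k-h)[:2]))
print("pointer",zfit("scene",371.25,251.75,(.6865,.1561)),tri(("scene",371.25,251.75)) if 0 else "",)
print("pointer w",zfit("wrist",140+230/1.4286,60+401/1.4286,(.6865,.1561),m))
print("plate c",zfit("scene",397,265.5,(.690,.214)))
print("plate edge",zfit("scene",371,260,(.6867,.1591)))
plan([k[0],k[1],.148],62.7)
E
```

```text
knob [0.58183985 0.19440042 0.16      ] hub [0.52448138 0.22358904 0.139     ] -26.97066176386507 0.06435813656588778
pointer (np.float64(0.09623952062510392), np.float64(0.854792446482332)) 
pointer w (np.float64(0.09833599060698657), np.float64(1.2219452568773206))
plate c (np.float64(0.07114258342978158), np.float64(1.3606590041813102))
plate edge (np.float64(0.06805423384757157), np.float64(1.7688183091477883))
shift mm [ 1.3  0.3 50.2] rotvec [-0.02 -0.05  0.01]
```

arm_command:
  rows: "0.5 0.9 0.3 15 0 0 0;0.5 0 0 20 0 0 0;0.5 0 0 10 0 0 0;0.5 0 0 5 0 0 0;0.5 0 0 0 0 0 0"

```text
time_s: 11.53
position: [0.5816, 0.1948, 0.1479]
tool_rot: [[-0.889, 0.457, -0.002], [0.457, 0.889, -0.0], [0.002, -0.001, -1.0]]
ft_force: [-0.2, 0.5, 0.5]
grip_width: 0.0427
```

arm_command:
  rows: "0.95 0 0 0 0 0 0;0.95 0 0 0 0 0 0;0.95 0 0 0 0 0 0;0.95 0 0 0 0 0 0;0.95 0 0 0 0 0 0"
  squeeze: 20

```text
time_s: 11.95
position: [0.5828, 0.1944, 0.1495]
tool_rot: [[-0.889, 0.458, 0.002], [0.458, 0.889, 0.0], [-0.002, 0.001, -1.0]]
ft_force: [1.7, -0.2, 3.3]
grip_width: 0.0172
```

```bash
python3 - <<'E'
from h import *
st()
d=np.radians(np.arange(0,361,12));P=65*np.c_[-np.cos(d),-np.sin(d)];D=np.diff(P,axis=0)
for i in range(0,30,5):print(i*12,";".join(f"0.95 {a:.1f} {b:.1f} 0 0 0 0" for a,b in D[i:i+5]))
E
```

```text
t 11.95 p [0.5828 0.1944 0.1495] yaw 62.75 z [ 2.e-03  2.e-04 -1.e+00] F [ 1.69 -0.24  3.35] M [-0.002 -0.135 -0.02 ] w 0.0172 j6 -55.3
0 0.95 1.4 -13.5 0 0 0 0;0.95 4.2 -12.9 0 0 0 0;0.95 6.8 -11.8 0 0 0 0;0.95 9.1 -10.1 0 0 0 0;0.95 11.0 -8.0 0 0 0 0
60 0.95 12.4 -5.5 0 0 0 0;0.95 13.3 -2.8 0 0 0 0;0.95 13.6 0.0 0 0 0 0;0.95 13.3 2.8 0 0 0 0;0.95 12.4 5.5 0 0 0 0
120 0.95 11.0 8.0 0 0 0 0;0.95 9.1 10.1 0 0 0 0;0.95 6.8 11.8 0 0 0 0;0.95 4.2 12.9 0 0 0 0;0.95 1.4 13.5 0 0 0 0
180 0.95 -1.4 13.5 0 0 0 0;0.95 -4.2 12.9 0 0 0 0;0.95 -6.8 11.8 0 0 0 0;0.95 -9.1 10.1 0 0 0 0;0.95 -11.0 8.0 0 0 0 0
240 0.95 -12.4 5.5 0 0 0 0;0.95 -13.3 2.8 0 0 0 0;0.95 -13.6 0.0 0 0 0 0;0.95 -13.3 -2.8 0 0 0 0;0.95 -12.4 -5.5 0 0 0 0
300 0.95 -11.0 -8.0 0 0 0 0;0.95 -9.1 -10.1 0 0 0 0;0.95 -6.8 -11.8 0 0 0 0;0.95 -4.2 -12.9 0 0 0 0;0.95 -1.4 -13.5 0 0 0 0
```

arm_command:
  rows: "0.95 1.4 -13.5 0 0 0 0;0.95 4.2 -12.9 0 0 0 0;0.95 6.8 -11.8 0 0 0 0;0.95 9.1 -10.1 0 0 0 0;0.95 11.0 -8.0 0 0 0 0"

```text
time_s: 12.37
position: [0.5279, 0.159, 0.1494]
tool_rot: [[-0.889, 0.459, 0.003], [0.459, 0.889, 0.001], [-0.002, 0.002, -1.0]]
ft_force: [2.2, 3.2, 0.4]
grip_width: 0.0173
```

```bash
python3 - <<'E'
from h import *
st();p=readout.observe()["position"][:2]-[.525,.2235];print(np.linalg.norm(p),np.degrees(np.arctan2(p[1],p[0])))
E
```

```text
t 12.37 p [0.5279 0.159  0.1494] yaw 62.7 z [ 0.0027  0.0011 -1.    ] F [2.21 3.19 0.43] M [ 0.954 -0.444 -0.029] w 0.0173 j6 -58.3
0.06452881154030939 -87.39807172627553
```

Forces are low, with a turn of 60°. Continuing to one full turn.

arm_command:
  rows: "0.95 12.4 -5.5 0 0 0 0;0.95 13.3 -2.8 0 0 0 0;0.95 13.6 0.0 0 0 0 0;0.95 13.3 2.8 0 0 0 0;0.95 12.4 5.5 0 0 0 0"

```text
time_s: 12.78
position: [0.4699, 0.1894, 0.1493]
tool_rot: [[-0.889, 0.458, 0.002], [0.458, 0.889, 0.0], [-0.002, 0.001, -1.0]]
ft_force: [6.0, 1.0, -1.9]
grip_width: 0.0172
```

arm_command:
  rows: "0.95 11.0 8.0 0 0 0 0;0.95 9.1 10.1 0 0 0 0;0.95 6.8 11.8 0 0 0 0;0.95 4.2 12.9 0 0 0 0;0.95 1.4 13.5 0 0 0 0"

```text
time_s: 13.2
position: [0.4665, 0.2549, 0.1486]
tool_rot: [[-0.889, 0.457, -0.0], [0.457, 0.889, -0.001], [-0.0, -0.001, -1.0]]
ft_force: [5.1, -4.1, -2.3]
grip_width: 0.0173
```

arm_command:
  rows: "0.95 -1.4 13.5 0 0 0 0;0.95 -4.2 12.9 0 0 0 0;0.95 -6.8 11.8 0 0 0 0;0.95 -9.1 10.1 0 0 0 0;0.95 -11.0 8.0 0 0 0 0"

```text
time_s: 13.62
position: [0.5208, 0.2901, 0.1485]
tool_rot: [[-0.89, 0.457, -0.003], [0.457, 0.89, -0.002], [0.002, -0.003, -1.0]]
ft_force: [-2.0, -3.8, 3.1]
grip_width: 0.0175
```

arm_command:
  rows: "0.95 -12.4 5.5 0 0 0 0;0.95 -13.3 2.8 0 0 0 0;0.95 -13.6 0.0 0 0 0 0;0.95 -13.3 -2.8 0 0 0 0;0.95 -12.4 -5.5 0 0 0 0"

```text
time_s: 14.03
position: [0.5796, 0.2608, 0.1492]
tool_rot: [[-0.89, 0.457, 0.0], [0.457, 0.89, 0.001], [0.001, 0.001, -1.0]]
ft_force: [-0.5, 2.2, 4.7]
grip_width: 0.0173
```

```bash
python3 - <<'E'
from h import *
st();p=readout.observe()["position"][:2]-[.525,.2235];print(np.linalg.norm(p),np.degrees(np.arctan2(p[1],p[0])))
E
```

```text
t 14.03 p [0.5796 0.2608 0.1492] yaw 62.81 z [ 1.0e-04  1.4e-03 -1.0e+00] F [-0.53  2.15  4.7 ] M [ 0.183  0.25  -0.003] w 0.0173 j6 -49.3
0.0660995132825084 34.340013029051896
```

arm_command:
  rows: "0.95 -11.0 -8.0 0 0 0 0;0.95 -9.1 -10.1 0 0 0 0;0.95 -6.8 -11.8 0 0 0 0;0.95 -4.2 -12.9 0 0 0 0;0.95 -1.4 -13.5 0 0 0 0"

```text
time_s: 14.45
position: [0.5836, 0.1946, 0.1496]
tool_rot: [[-0.889, 0.458, 0.003], [0.458, 0.889, 0.001], [-0.003, 0.002, -1.0]]
ft_force: [3.6, 0.1, 4.6]
grip_width: 0.0175
```

arm_command:
  rows: "0.95 0 0 0 0 0 0;0.5 0 0 0 0 0 0;0.5 0 0 0 0 0 0;0.5 0 0 0 0 0 0"

```text
time_s: 14.78
position: [0.5817, 0.1953, 0.1481]
tool_rot: [[-0.889, 0.457, -0.002], [0.457, 0.889, -0.0], [0.002, -0.001, -1.0]]
ft_force: [-0.6, 0.5, 0.2]
grip_width: 0.0427
```

arm_command:
  rows: "0.5 0 0 -15 0 0 0;0.5 0 0 -25 0 0 0;0.5 0 0 -35 0 0 0;0.5 0 0 -35 0 0 0;0.5 -14 -34 0 0 0 0"

```text
time_s: 15.2
position: [0.5806, 0.1625, 0.2653]
tool_rot: [[-0.892, 0.452, 0.011], [0.452, 0.892, 0.003], [-0.009, 0.007, -1.0]]
ft_force: [1.3, 0.6, 0.6]
grip_width: 0.0427
```

arm_command:
  rows: "0.5 0 0 0 0 0 -6;0.5 0 0 0 0 0 -6;0.5 0 0 0 0 0 -6;0.5 0 0 0 0 0 -6;0.5 0 0 0 0 -6 0"

```text
time_s: 15.62
position: [0.5804, 0.1579, 0.2573]
tool_rot: [[-0.993, 0.052, 0.102], [0.051, 0.999, -0.006], [-0.102, -0.001, -0.995]]
ft_force: [1.2, -0.6, -0.7]
grip_width: 0.0429
```

arm_command:
  rows: "0.5 0 0 0 0 -6 0;0.5 0 0 0 0 -6 0;0.5 0 0 0 0 -6 0;0.5 0 0 0 0 -6 0;0.5 0 0 0 0 0 0"

```text
time_s: 16.03
position: [0.5764, 0.1589, 0.2571]
tool_rot: [[-0.865, 0.055, 0.498], [0.047, 0.998, -0.028], [-0.499, -0.0, -0.867]]
ft_force: [0.7, 0.7, -0.3]
grip_width: 0.0428
```

```bash
python3 - <<'E'
from h import *
import pickle
st();m=eyes.camera_model("wrist");pickle.dump(m,open("m5.pkl","wb"));w=eyes.get_image("wrist")[:,:,::-1];b=eyes.get_image("scene")[:,:,::-1]
cv2.imwrite("pics/raw_5w.png",w);cv2.imwrite("pics/raw_5s.png",b)
u,v=proj("wrist",[.687,.157,.09],m).astype(int);print(u,v)
x=min(max(u-80,0),400);y=min(max(v-60,0),300);print("origin",x,y)
cv2.imwrite("pics/p5.png",cv2.resize(w[y:y+120,x:x+160],None,fx=5,fy=5,interpolation=cv2.INTER_CUBIC))
E
```

```text
t 16.03 p [0.5764 0.1589 0.2571] yaw 86.86 z [ 0.4983 -0.0276 -0.8665] F [ 0.68  0.69 -0.35] M [ 0.03   0.274 -0.028] w 0.0428 j6 -78.0
285 192
origin 205 132
```

View pics/p5.png

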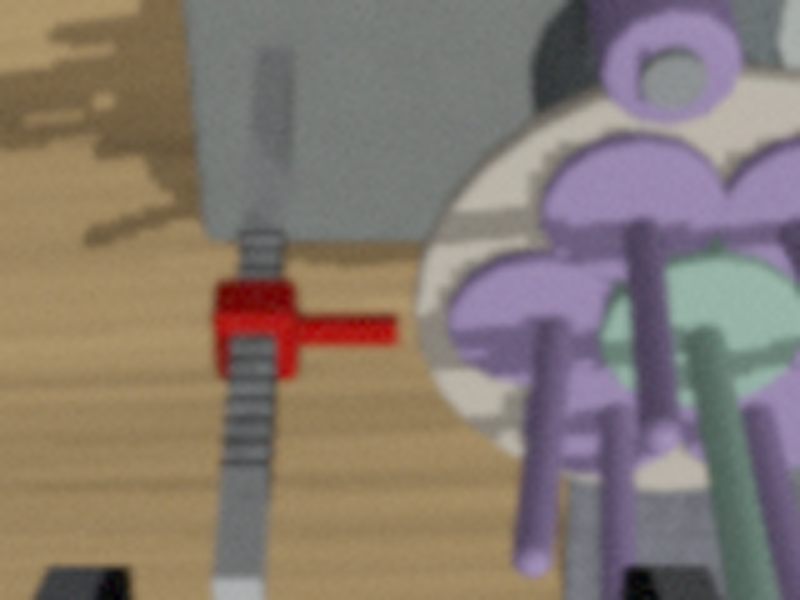

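```bash
cat > meas.py <<'E'
from h import *
import pickle,sys
from scipy.ndimage import map_coordinates,gaussian_filter1d
from scipy.optimize import least_squares
def meas(mf,raw,tip,n="wrist",phis=range(-180,-20,8),zp=.088,hub=(.525,.2235),a=-3.3):
    m=pickle.load(open(mf,"rb")) if mf else eyes.camera_model(n);I=cv2.imread(raw).astype(float)
    a=np.radians(a);ex=np.array([np.cos(a),np.sin(a)]);ey=np.array([-ex[1],ex[0]]);c0=np.array(hub)+.165*ex
    rs=np.arange(.046,.064,.0003);pts=[]
    for ph in np.radians(list(phis)):
        d=np.cos(ph)*ex+np.sin(ph)*ey
        q=np.array([proj(n,[*(c0+r*d),zp],m) for r in rs])
        B=gaussian_filter1d(map_coordinates(I[:,:,0],[q[:,1],q[:,0]],order=1),2)
        g=np.gradient(B);i=g.argmin();pts.append((np.degrees(ph),rs[i],-g[i],*q[i]))
    pts=np.array(pts)
    f=lambda c:np.array([np.linalg.norm(at(n,u,v,zp,m)[:2]-c)-.055 for u,v in pts[:,3:]])*1e3
    s=least_squares(f,c0,loss="soft_l1");c=s.x
    print("c0",c0,"c",c,"shift mm",((c-c0)*1e3).round(2));print(np.c_[pts[:,0],pts[:,1]*1e3,pts[:,2],f(c)].round(1).tolist())
    for x in tip: print("tip z-plate z mm",((np.array(zfit(n,*x,c-.058*ey,m))-[zp,0])*[1e3,1]).round(2))
    e=proj(n,[*(c-.055*ey),zp],m);print("edge px",e)
E
python3 - <<'E'
from meas import *
meas("m5.pkl","pics/raw_5w.png",[(205+397/5-.4,132+329/5-.4)])
E
```

```text
c0 [0.6897264  0.21400194] c [0.69220211 0.21432553] shift mm [2.48 0.32]
[[-180.0, 57.4, 2.6, 4.9], [-172.0, 47.5, 2.3, -5.0], [-164.0, 55.6, 4.2, 3.1], [-156.0, 58.3, 5.1, 5.7], [-148.0, 52.3, 7.2, -0.4], [-140.0, 52.3, 6.8, -0.5], [-132.0, 52.6, 7.0, -0.4], [-124.0, 52.9, 7.1, -0.3], [-116.0, 52.9, 6.2, -0.6], [-108.0, 53.2, 2.1, -0.6], [-100.0, 54.1, 9.1, 0.0], [-92.0, 54.1, 7.8, -0.3], [-84.0, 58.9, 6.8, 4.2], [-76.0, 54.7, 2.9, -0.4], [-68.0, 55.6, 3.9, 0.2], [-60.0, 56.5, 7.3, 0.7], [-52.0, 56.2, 6.4, 0.1], [-44.0, 56.8, 2.3, 0.4], [-36.0, 57.7, 5.9, 1.0], [-28.0, 50.2, 2.1, -6.7]]
tip z-plate z mm [7.15 0.89]
edge px [287.90039245 192.2434036 ]
```

arm_command:
  rows: "0.5 0 0 0 0 6 0;0.5 0 0 0 0 6 0;0.5 0 0 0 0 6 0;0.5 0 0 0 0 6 0;0.5 0 0 0 0 6 0"

```text
time_s: 16.55
position: [0.5799, 0.158, 0.2599]
tool_rot: [[-0.998, 0.056, -0.007], [0.056, 0.998, 0.001], [0.007, 0.001, -1.0]]
ft_force: [-0.8, -0.4, 0.0]
grip_width: 0.0429
```

arm_command:
  rows: "0.5 0 0 0 0 0 6;0.5 0 0 0 0 0 6;0.5 0 0 0 0 0 6;0.5 0 0 0 0 0 6;0.5 14 34 0 0 0 0"

```text
time_s: 16.97
position: [0.5837, 0.1907, 0.2592]
tool_rot: [[-0.884, 0.467, -0.003], [0.467, 0.884, -0.001], [0.002, -0.002, -1.0]]
ft_force: [0.1, -0.5, -0.9]
grip_width: 0.0429
```

arm_command:
  rows: "0.5 0 0 0 0 0 0;0.5 0 0 30 0 0 0;0.5 0 0 20 0 0 0;0.5 0 0 0 0 0 0"

```text
time_s: 17.3
position: [0.5814, 0.1945, 0.2047]
tool_rot: [[-0.889, 0.457, -0.01], [0.457, 0.889, -0.001], [0.008, -0.005, -1.0]]
ft_force: [-0.3, 0.4, -1.1]
grip_width: 0.0428
```

```bash
python3 - <<'E'
from h import *
st();plan([.5828,.1942,.149],62.7)
E
```

```text
t 17.3 p [0.5814 0.1945 0.2047] yaw 62.81 z [-9.8e-03 -5.0e-04 -1.0e+00] F [-0.28  0.41 -1.13] M [0.053 0.004 0.075] w 0.0428 j6 -55.4
shift mm [-1.9  0.7 55.7] rotvec [-0.28 -0.48  0.11]
```

arm_command:
  rows: "0.5 0 0 20 0 0 0;0.5 0 0 20 0 0 0;0.5 0 0 15 0 0 0;0.5 0 0 5 0 0 0;0.5 0 0 0 0 0 0"

```text
time_s: 17.72
position: [0.5827, 0.1944, 0.1486]
tool_rot: [[-0.889, 0.458, -0.002], [0.458, 0.889, 0.0], [0.002, -0.001, -1.0]]
ft_force: [0.8, 0.3, -0.7]
grip_width: 0.0431
```

arm_command:
  rows: "0.95 0 0 0 0 0 0;0.95 0 0 0 0 0 0;0.95 0 0 0 0 0 0;0.95 0 0 0 0 0 0;0.95 0 0 0 0 0 0"

```text
time_s: 18.13
position: [0.5832, 0.1944, 0.1501]
tool_rot: [[-0.889, 0.458, 0.003], [0.458, 0.889, 0.0], [-0.003, 0.002, -1.0]]
ft_force: [3.4, -0.5, 5.7]
grip_width: 0.0173
```

arm_command:
  rows: "0.95 1.4 -13.5 0 0 0 0;0.95 4.2 -12.9 0 0 0 0;0.95 6.8 -11.8 0 0 0 0;0.95 9.1 -10.1 0 0 0 0;0.95 11.0 -8.0 0 0 0 0"

```text
time_s: 18.55
position: [0.5283, 0.1587, 0.1499]
tool_rot: [[-0.889, 0.459, 0.004], [0.459, 0.889, 0.0], [-0.003, 0.002, -1.0]]
ft_force: [3.6, 2.5, 3.0]
grip_width: 0.0167
```

arm_command:
  rows: "0.95 12.4 -5.5 0 0 0 0;0.95 13.3 -2.8 0 0 0 0;0.95 13.6 0.0 0 0 0 0;0.95 13.3 2.8 0 0 0 0;0.95 12.4 5.5 0 0 0 0"

```text
time_s: 18.97
position: [0.4698, 0.189, 0.1497]
tool_rot: [[-0.889, 0.458, 0.002], [0.458, 0.889, -0.0], [-0.002, 0.001, -1.0]]
ft_force: [3.7, -0.9, 3.3]
grip_width: 0.0175
```

arm_command:
  rows: "0.95 11.0 8.0 0 0 0 0;0.95 9.1 10.1 0 0 0 0;0.95 6.8 11.8 0 0 0 0;0.95 0 0 0 0 0 0;0.95 0 0 0 0 0 0"

```text
time_s: 19.38
position: [0.4595, 0.2285, 0.1491]
tool_rot: [[-0.89, 0.457, 0.0], [0.457, 0.89, 0.001], [-0.0, 0.001, -1.0]]
ft_force: [-2.1, 1.4, 5.9]
grip_width: 0.0171
```

```bash
python3 - <<'E'
from h import *
st();p=readout.observe()["position"][:2]-[.525,.2238];print(np.linalg.norm(p),np.degrees(np.arctan2(p[1],p[0])))
E
```

```text
t 19.38 p [0.4595 0.2285 0.1491] yaw 62.83 z [ 4.e-04  7.e-04 -1.e+00] F [-2.09  1.41  5.93] M [ 0.168 -0.12   0.014] w 0.0171 j6 -49.6
0.06569908887252399 175.87696636973968
```

arm_command:
  rows: "0.5 0 0 0 0 0 0;0.5 0 0 0 0 0 0;0.5 0 0 0 0 0 0;0.5 0 0 -20 0 0 0;0.5 0 0 -30 0 0 0"

```text
time_s: 19.8
position: [0.4583, 0.2273, 0.1969]
tool_rot: [[-0.889, 0.458, -0.007], [0.458, 0.889, -0.001], [0.005, -0.004, -1.0]]
ft_force: [0.4, 0.1, 0.3]
grip_width: 0.0429
```

arm_command:
  rows: "0.5 0 0 -30 0 0 0;0.5 0 0 -30 0 0 0;0.5 -34.6 -2 0 0 0 0;0.5 -34.6 -2 0 0 0 0;0.5 -34.6 -2 0 0 0 0"

```text
time_s: 20.22
position: [0.5499, 0.1742, 0.2592]
tool_rot: [[-0.889, 0.457, 0.0], [0.457, 0.889, 0.0], [-0.0, 0.0, -1.0]]
ft_force: [1.1, -0.0, -0.6]
grip_width: 0.0427
```

arm_command:
  rows: "0.5 -34.6 -2 0 0 0 0;0.5 0 0 0 0 0 -6;0.5 0 0 0 0 0 -6;0.5 0 0 0 0 0 -6;0.5 0 0 0 0 0 -6"

```text
time_s: 20.63
position: [0.579, 0.1569, 0.2581]
tool_rot: [[-0.999, 0.052, -0.002], [0.052, 0.999, 0.0], [0.002, -0.0, -1.0]]
ft_force: [-0.3, -0.2, 0.3]
grip_width: 0.0427
```

arm_command:
  rows: "0.5 0 0 0 0 -6 0;0.5 0 0 0 0 -6 0;0.5 0 0 0 0 -6 0;0.5 0 0 0 0 -6 0;0.5 0 0 0 0 -6 0"

```text
time_s: 21.05
position: [0.5786, 0.1572, 0.259]
tool_rot: [[-0.862, 0.057, 0.503], [0.049, 0.998, -0.028], [-0.504, 0.0, -0.864]]
ft_force: [1.4, 0.2, -0.3]
grip_width: 0.0427
```

arm_command:
  rows: "0.5 0 0 0 0 0 0;0.5 0 0 0 0 0 0"

```text
time_s: 21.22
position: [0.5782, 0.1573, 0.2584]
tool_rot: [[-0.867, 0.057, 0.496], [0.049, 0.998, -0.029], [-0.496, -0.0, -0.868]]
ft_force: [0.5, -0.8, -0.2]
grip_width: 0.0428
```

```bash
python3 - <<'E'
from h import *
import pickle
st();m=eyes.camera_model("wrist");pickle.dump(m,open("m6.pkl","wb"));w=eyes.get_image("wrist")[:,:,::-1];b=eyes.get_image("scene")[:,:,::-1]
cv2.imwrite("pics/raw_6w.png",w);cv2.imwrite("pics/raw_6s.png",b)
u,v=proj("wrist",[.687,.157,.09],m).astype(int)
x=min(max(u-60,0),400);y=min(max(v-50,0),300);print("origin",x,y)
f=lambda i,x,y,w_,h_,W,H:cv2.resize(i[y:y+h_,x:x+w_],(W,H),interpolation=cv2.INTER_CUBIC)
cv2.imwrite("pics/p6.png",np.hstack([f(w,x,y,80,100,480,600),f(b,360,190,55,110,300,600)]))
E
```

```text
t 21.22 p [0.5782 0.1573 0.2584] yaw 86.75 z [ 0.4956 -0.0285 -0.8681] F [ 0.48 -0.85 -0.16] M [0.014 0.214 0.02 ] w 0.0428 j6 -78.2
origin 227 140
```

View pics/p6.png

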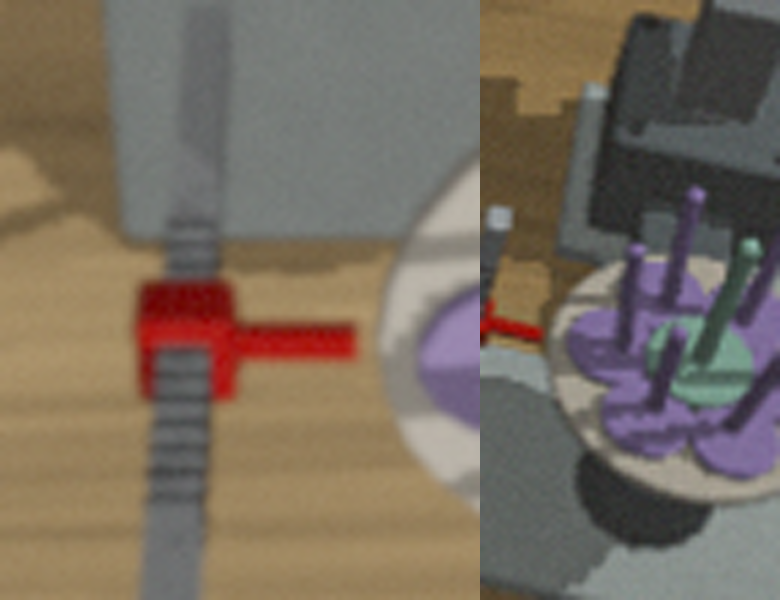

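```bash
python3 - <<'E'
from meas import *
for zp in(.095,.099):meas("m6.pkl","pics/raw_6w.png",[(227+355/6-.42,140+343/6-.42)],phis=range(-150,-36,6),zp=zp)
E
```

```text
c0 [0.6897264  0.21400194] c [0.69368416 0.2142321 ] shift mm [3.96 0.23]
[[-150.0, 51.4, 6.6, 0.1], [-144.0, 51.7, 6.7, 0.2], [-138.0, 52.0, 6.8, 0.3], [-132.0, 51.7, 7.1, -0.3], [-126.0, 52.3, 7.0, 0.1], [-120.0, 52.3, 6.8, -0.2], [-114.0, 52.6, 6.4, -0.3], [-108.0, 53.8, 4.0, 0.6], [-102.0, 53.5, 7.3, -0.1], [-96.0, 53.8, 7.4, -0.2], [-90.0, 54.1, 6.7, -0.3], [-84.0, 58.6, 6.8, 3.8], [-78.0, 48.1, 3.4, -7.1], [-72.0, 55.6, 3.0, -0.0], [-66.0, 56.2, 6.7, 0.1], [-60.0, 56.8, 7.6, 0.3], [-54.0, 56.8, 6.6, -0.0], [-48.0, 57.1, 3.9, -0.1], [-42.0, 57.7, 4.0, 0.2]]
tip z-plate z mm [0.13 0.9 ]
edge px [289.77013011 196.63785266]
c0 [0.6897264  0.21400194] c [0.68989635 0.21453721] shift mm [0.17 0.54]
[[-150.0, 54.7, 6.8, 0.1], [-144.0, 54.7, 7.2, 0.1], [-138.0, 54.4, 7.0, -0.1], [-132.0, 54.4, 6.9, -0.1], [-126.0, 54.4, 7.3, -0.1], [-120.0, 54.4, 7.2, -0.1], [-114.0, 54.4, 3.1, -0.0], [-108.0, 54.4, 5.7, -0.0], [-102.0, 54.7, 7.7, 0.3], [-96.0, 54.4, 7.4, -0.0], [-90.0, 58.6, 8.8, 4.1], [-84.0, 47.8, 4.9, -6.7], [-78.0, 54.4, 2.8, -0.1], [-72.0, 54.4, 4.1, -0.1], [-66.0, 54.7, 7.8, 0.1], [-60.0, 54.7, 7.4, 0.1], [-54.0, 54.7, 6.0, 0.1], [-48.0, 54.7, 2.6, 0.0], [-42.0, 54.7, 6.2, -0.0]]
tip z-plate z mm [0.04 1.1 ]
edge px [290.02509896 196.69986206]
```

```bash
python3 - <<'E'
from meas import *
meas(None,"pics/raw_6s.png",[(370.97,250.8)],n="scene",phis=range(-200,60,8),zp=.099)
m=pickle.load(open("m6.pkl","rb"));print(proj("wrist",[.525,.2235,.139],m),proj("wrist",[.46,.227,.16],m))
w=cv2.imread("pics/raw_6w.png")
cv2.imwrite("pics/p7.png",cv2.resize(w[0:150,250:450],None,fx=4,fy=4,interpolation=cv2.INTER_CUBIC))
for z in(.139,.141,.157):print(z,[ (4*(proj("wrist",[.525+dx,.2235+dy,z],m)-[250,0])).round(0).tolist() for dx,dy in((.0152,.0168),(.0168,-.0152))])
E
```

```text
c0 [0.6897264  0.21400194] c [0.69048585 0.21461962] shift mm [0.76 0.62]
[[-200.0, 58.3, 3.6, 3.8], [-192.0, 48.4, 1.0, -6.0], [-184.0, 53.2, 5.7, -1.1], [-176.0, 53.8, 4.2, -0.4], [-168.0, 47.5, 1.5, -6.7], [-160.0, 52.9, 5.0, -1.2], [-152.0, 59.2, 8.2, 5.1], [-144.0, 47.2, 1.1, -6.8], [-136.0, 53.8, 4.6, -0.2], [-128.0, 54.4, 7.7, 0.4], [-120.0, 54.1, 8.2, 0.0], [-112.0, 54.7, 4.2, 0.6], [-104.0, 54.1, 6.6, -0.1], [-96.0, 53.8, 6.7, -0.5], [-88.0, 55.9, 5.0, 1.5], [-80.0, 53.8, 1.8, -0.7], [-72.0, 52.0, 0.9, -2.6], [-64.0, 54.1, 3.3, -0.6], [-56.0, 54.4, 4.6, -0.4], [-48.0, 55.3, 1.5, 0.3], [-40.0, 55.0, 4.9, -0.1], [-32.0, 55.6, 3.4, 0.3], [-24.0, 55.9, 6.2, 0.5], [-16.0, 55.3, 5.7, -0.2], [-8.0, 55.9, 5.0, 0.3], [0.0, 55.6, 5.8, -0.1], [8.0, 56.2, 6.0, 0.4], [16.0, 53.8, 3.7, -2.1], [24.0, 54.1, 3.8, -1.8], [32.0, 53.8, 2.8, -2.2], [40.0, 46.9, 2.3, -9.1], [48.0, 59.5, 3.7, 3.5], [56.0, 55.0, 5.4, -1.0]]
tip z-plate z mm [0.73 0.07]
edge px [372.4242656  251.37175333]
[397.31972371  30.54348811] [ 440.05004898 -111.1030451 ]
0.139 [[688.0, 227.0], [466.0, 244.0]]
0.141 [[693.0, 233.0], [469.0, 250.0]]
0.157 [[729.0, 281.0], [491.0, 299.0]]
```

View pics/p7.png

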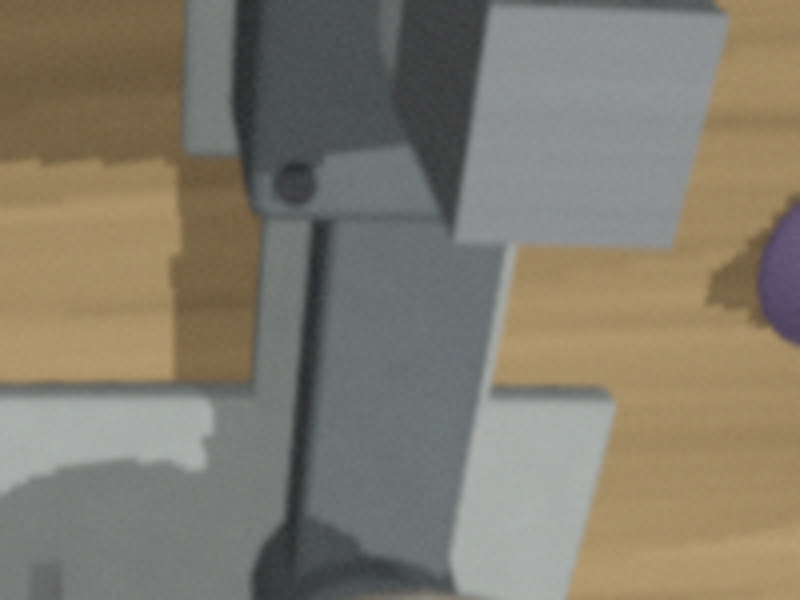

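```bash
python3 -c "
from h import *
st();print(env.close_job())"
```

```text
t 21.32 p [0.5797 0.1572 0.259 ] yaw 86.72 z [ 0.4974 -0.0285 -0.867 ] F [0.07 0.05 0.31] M [0.05  0.248 0.009] w 0.043 j6 -78.2
the job is handed in; nothing more can be done
None
```

I fitted the grey crank on the shaft and wound it about 517° clockwise by its knob, about 23 mm of lift. I handed the job in at 21.3 s with the crank released, the gripper clear and the wrist force near zero.

- **Fit:** I read the blade angle from a close picture, and the crank dropped on without resistance. It met the seat at the expected height with about 4 N at the wrist. The last picture shows the hub where a fully home crank should be.
- **Winding:** The wrist force readings after each winding move stayed within about 7 N.
- **Level:** The wrist camera put the plate about 0.1 mm below the pointer. The coarser scene camera says 0.7 mm below; I trusted the wrist camera and made no further correction.
- **Not re-checked:** I did not take a final picture of the tray or the other objects. The arm only went near the crank and the lift.

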